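Cull the crooked rail from the rack and clamp it in the sawing jig

TASK

One of the five wooden rails on the sloping rack was sawn crooked at its upper end: take that rail out and lay it flat in the sawing jig, its square end butted against the end stop and its crooked end towards the saw guide. Then swing the red-knobbed cam lever round until it holds the rail tight against the fence. Leave the four good rails in the rack and do not disturb the other things on the bench.

Things in the scene. Friction and masses are not known exactly. Their poses are not given: they have to be found in the camera images.
- rail_skew: the crooked rail: light wood, 150 long (its x), 28 wide (y), 36 high (z) mm; origin at the centre of the underside of the full 150 mm outline; its x points to the crooked end, which is cut aslant in plan: 150 mm long on the -y side, 130 mm on the +y side; the -x end is square. In the rack x points 32 deg up the slope and z off the board
- rail_a: good rail, light wood, 150 x 28 x 36 mm, both ends square; origin and axes as rail_skew; any of the five places in the rack
- rail_b: good rail, darker wood, else as rail_a
- rail_c: good rail, light wood, else as rail_a
- rail_d: good rail, darker wood, else as rail_a
- rack: fixed plywood rack, 172 deep x 312 wide x 134 high mm, origin centre of its foot; x runs horizontally uphill, y across. Its board slopes up 32 deg towards +x and carries five rails side by side, 58 mm apart (30 mm between rails), square ends down against a lip 18 mm high; grey strips 9 mm high lie between them
- jig: fixed sawing jig, origin centre of its foot; plywood board 140 (x) x 220 (y) mm, top 21 mm up. Fence along y, 12 mm high, its face at x +34 mm; end stop 12 mm high, its face at y +80 mm (x -9 to +33). Saw guide: two posts 50 mm high at x 54 to 68, y -72 to -22 mm, beside a kerf at y -47. A rail laid home has its centre at x +20, y +5 mm, its crooked end to -y
- cam_lever (a joint): eccentric cam lever on a vertical pin at jig x -21.5, y 0 mm; 0 = open, lever pointing to jig -x; grows anticlockwise seen from above, lever then swings to jig -y; stop at 1.9. Open up to 0.3 it leaves 6 mm or more of play beside a rail; it meets a rail lying on the fence at about 1.2 rad; stays where left. Cam and lever lie 1 to 12 mm above the board, the pin's nut reaches 17 mm
- lever_knob (a point): centre of the ball of the red upright knob on the lever, 85 mm from the pin; ball 25 mm across, stem below it 20 mm across down to the lever; its centre is 61 mm above the bench
- skew_end (a point): centre of the crooked end's full outline on rail_skew, at rail x +75, z +18 mm
- sanding_block: bystander: cork sanding block 51 x 90 x 28 mm, loose, origin under its centre
- tape_roll: bystander: roll of green tape, 97 mm across, 24 high, loose, lying flat, origin under its centre
- marker_pen: bystander: marker pen 131 mm long (y), 15 thick, loose, origin under its centre
- glue_bottle: bystander: small white glue bottle with a red cap, 33 mm across, 112 high, loose, upright, origin under its centre

How it is judged (in metres and radians):
On the way, in this order (a step that is already met when the one before it is completed fails the run):
1. the crooked rail is lifted clear of the rack ((height (world z) of skew_end above 0.17 m or horizontal distance between rail_skew and rack above 0.22 m)), for 0.1 s.
2. the crooked rail lies flat on the jig's board between fence and open cam, crooked end towards the saw guide (z of rail_skew in the frame of jig below 0.025 m and angle between rail_skew's own z axis and vertical below 0.08 rad and x of rail_skew in the frame of jig between 0.008 and 0.0225 m and y of skew_end in the frame of jig between -0.11 and -0.045 m and value of joint cam_lever below 1 rad), for 0.2 s.
At the end, for the whole second after the job is handed in: The crooked rail lies flat in the jig, along the fence within 2 mm and 2 degrees, its square end within 4 mm of the end stop and its crooked end at the saw guide; the cam lever is swung round past 1.05 rad and presses on the rail with more than 3 N; the rail is at rest (z of rail_skew in the frame of jig between 0.019 and 0.024 m and angle between rail_skew's own z axis and vertical below 0.04 rad and x of rail_skew in the frame of jig between 0.018 and 0.022 m and angle between the x axis of rail_skew and the y axis of jig, either way round below 0.035 rad and y of rail_skew in the frame of jig above 0.001 m and y of skew_end in the frame of jig below -0.06 m and value of joint cam_lever above 1.05 rad and contact force between cam_lever_c0 and rail_skew above 3 N and linear speed of rail_skew below 0.01 m/s); the robot touches nothing.
It fails at once if a good rail is moved more than 15 mm in the rack (distance of any of rail_a, rail_b, rail_c, rail_d from where it was at the start of the episode above 0.015 m).
It fails at once if the sanding block, tape roll, pen or glue bottle is pushed more than 25 mm, or the bottle tipped (distance of any of sanding_block, tape_roll, marker_pen, glue_bottle from where it was at the start of the episode above 0.025 m or angle between glue_bottle's own z axis and vertical above 0.5 rad).
It also fails if it takes over 58 s, if anything falls off the work surface, if the arm or the gripper's body presses on something with over 40 N, if the wrist force passes 120 N, or if a joint passes its speed limit or range.

ROBOT

A 7-joint arm with a two-finger parallel gripper is mounted at the origin on the work surface; the furniture and walls round the work are solid. World frame = base frame: x ahead of the robot, y to its left, z up, the work surface at z = 0. Lengths are in m, angles in degrees, forces in N, time in s.
With the tool pointing down it reaches from about 0.4 to 0.925 m from the base axis. Payload 5.6 kg.
Tool frame: the origin (TCP) lies on the centre line of the jaws, within the pads' length; the fingertips stand 22 mm ahead of it and the grasp point (between the pads) lies 3 mm ahead of it; z points along the fingers, y is the line along which they close (so a half turn about z gives the same grasp; the last joint's range is limited). The gripper opens to 85 mm and grips with 20 to 120 N. Pads are 22 mm wide; open, the fingers measure 114 mm over their backs; the gripper's body (76 mm by 85 mm) begins 54 mm behind the grasp point. The pads swing forward as they close: fully open they stand 13 mm farther back than shut.
Start: joints at [64.171, 26.786, -0.665, 91.828, 0.344, 61.387, -3.226], TCP at [0.258, -0.597, 0.253] pointing down, gripper open.
Joint ranges: [-144.91, 144.91], [-17.63, 115.5], [-89.93, 88.59], [15.96, 139.68], [-74.01, 254.01], [8.47, 105.57], [-167.45, 167.45]. Speed limits (degrees/s): [147.25, 147.25, 180, 180, 180, 180, 180].

INTERFACE

Orientations are given as a 3x3 rotation matrix whose columns are the frame's x, y, z axes.
In Python, from station import robot, eyes gives the robot as it stands.
- The arm moves only by the tool arm_command, never from a script. Its arguments are lists of equal length, an entry for each row: "hand": the closure, from 0 (fully open) to 1 (shut); "translation": the shift along the tool's x, y, z in units of 40 mm (1.0 is 40 mm), a list of three; "roll": the turn about the tool's z in units of 8 degrees (1.0 is 8 degrees). In form: {"hand": [hand, ...], "translation": [[tx, ty, tz], ...], "roll": [roll, ...]}. A call has 1 to 10 rows; each row shifts and turns the commanded pose from where the row before left it, along the tool's axes as they then stand; what a row does not reach is not made up. A row lasts 1/8 s, in which the tool goes at most 62.5 mm and 10.7 degrees, less where a joint would pass 70% of its speed; a pose out of reach is approached as far as the arm can. A call is refused whole if a number of a shift passes 1 or a number of a turn 1, either way. A call with a gripper value outside its range is refused whole. The fingers move at their own pace and stop on an object; the grip force is fixed at half the most. Time passes only in rows, so rows that do not move let the fingers close. It gives the time, the measured TCP pose, the force, the opening and the grip force at its end, in the units of the state.
- robot.get_state(): the state, without advancing time (a new reading comes with each control period).
- eyes.snapshot(name): name is "scene" or "top" or "wrist"; returns the picture (480x640x3 uint8, red, green, blue); there is no depth.
- eyes.camera_params(name): a dict with "K" (3x3 intrinsics, pixels), "T" (4x4, takes a point from camera to world coordinates); the wrist camera has in their place "T_tool_cam" (4x4, takes a point from camera to tool coordinates, whose origin is the TCP and whose axes are the flange's). Camera axes: x right, y up, looking along -z (the intrinsics and any distortion apply to the point x, -y, -z); pixel columns grow to the right and rows downward; lengths in m; the calibration is good to about 2 mm. A picture is of the moment at which its call begins: read the wrist's pose just before it. camera_params takes no time and is no camera call.
- robot.finish_job(): hands the job in; it is judged then, once.
The state is a dict: "time_s": time; "joint_positions": joint angles; "qvel": joint speeds; "joint_efforts": joint torques, N m; "position": TCP position; "eef_rot": TCP orientation; "wrist_force": force on the tool from outside, world axes, zero at the start; "torque": the same for the moment, N m; "gripper_width": finger opening in m; "finger_force": force on a finger pad.
Only numpy, scipy, OpenCV 4.12 (cv2) and the standard library are available. Lean on these libraries where they do the work, as an engineer would, in place of code of your own. Each camera call takes 0.05 s, during which the arm holds its last target. There are 200 camera calls.

## Working session

There is one attempt and no reset: what is moved stays moved. The work goes in short steps, Python scripts to look and compute and a tool call to move; the robot and the scene stay as the last step left them, time stands still between calls to the robot, and variables do not carry over. Pictures are saved under pics/ and viewed, at most 10 in all, crops included, and the job is handed in when it is done.

Besides the shell and the picture viewer there is one more tool, called after ">>>" as name(argument=value, ...), one argument or row to a line, values as JSON. arm_command: Moves the arm, as the interface text tells. Its arguments: {"type":"object","properties":{"hand":{"type":"array"},"translation":{"type":"array"},"roll":{"type":"array"}},"required":["hand","translation","roll"]}

```bash
ls; mkdir -p pics
python3 - <<'E'
from station import robot, eyes
import cv2,numpy as np
s=robot.get_state();print(s)
for n in("scene","top","wrist"):
    p=eyes.camera_params(n);print(n,p)
for n in("scene","top"):
    cv2.imwrite(f"pics/{n}0.png",eyes.snapshot(n)[:,:,::-1])
E
```

```text
pics
{'time_s': 0.0, 'joint_positions': array([64.16991133, 26.83590346, -0.66425056, 91.88188671,  0.34263118,
       61.38683297, -3.22593418]), 'qvel': array([ 0.05945985,  0.00019513,  0.00843044,  0.0681113 , -0.00153038,
       -0.02084339, -0.05305394]), 'joint_efforts': array([ 2.31295071e-04, -5.32374215e+01,  2.19373894e-02, -2.51305497e+01,
        1.15071316e-02,  7.64712895e-03,  4.49565675e-06]), 'position': array([ 0.25752491, -0.5962334 ,  0.2523324 ]), 'eef_rot': array([[ 9.18021264e-01,  3.96530327e-01, -8.11616908e-04],
       [ 3.96531142e-01, -9.18019882e-01,  1.59708162e-03],
       [-1.11789159e-04, -1.78798627e-03, -9.99998395e-01]]), 'wrist_force': array([ 0.10142463,  0.05533735, -0.86295552]), 'torque': array([ 0.02867129, -0.01585633, -0.03178681]), 'finger_force': 0.0, 'gripper_width': 0.08533520894660496}
scene {'K': array([[556.16997532,   0.        , 319.46677878],
       [  0.        , 556.16997532, 238.15663022],
       [  0.        ,   0.        ,   1.        ]]), 'T': array([[-0.83666744,  0.3180819 , -0.44588282, -0.04579248],
       [-0.54768881,
[... 499 characters left out ...]
-02],
       [ 3.27882216e-04,  2.09561544e-01,  9.77795404e-01,
         1.15281306e+00],
       [ 0.00000000e+00,  0.00000000e+00,  0.00000000e+00,
         1.00000000e+00]])}
wrist {'K': array([[426.40071385,   0.        , 316.14215651],
       [  0.        , 426.40071385, 241.87854165],
       [  0.        ,   0.        ,   1.        ]]), 'T_tool_cam': array([[-1.36337032e-03,  9.61971957e-01,  2.73144825e-01,
         6.88394302e-02],
       [ 9.99999051e-01,  1.25714359e-03,  5.63921155e-04,
        -3.42061804e-04],
       [ 1.99094071e-04,  2.73145335e-01, -9.61972758e-01,
        -1.22017957e-01],
       [ 0.00000000e+00,  0.00000000e+00,  0.00000000e+00,
         1.00000000e+00]])}
```

View pics/scene0.png

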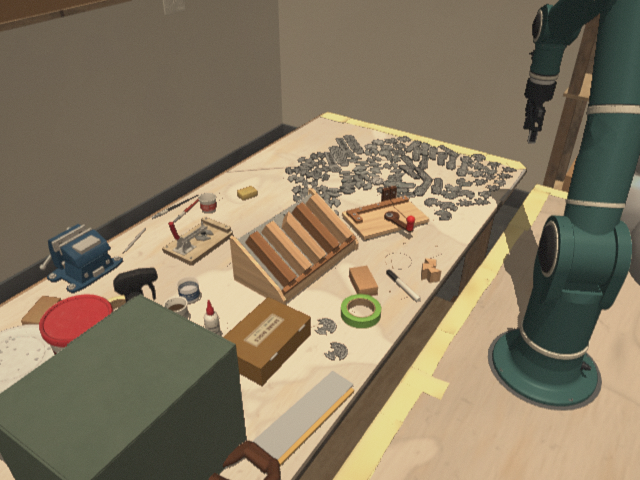

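View pics/top0.png

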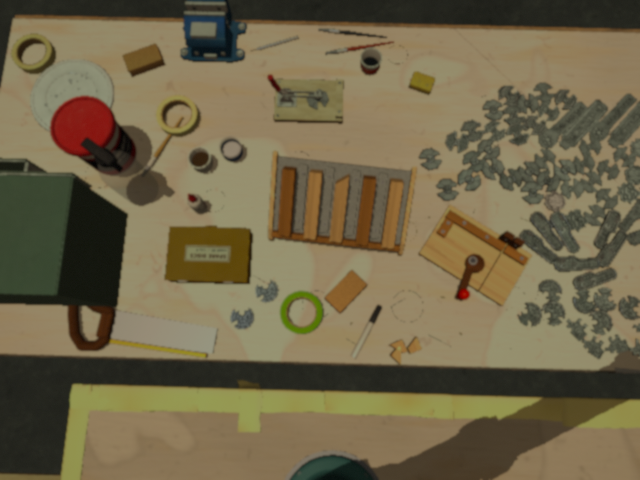

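The top view shows the crooked rail in the middle place, with its slanted end near (342,180). The rack runs from about (275,155) to (412,248). The jig is near (475,255), its lever pin near (473,262) and the red knob near (463,295). The saw guide is near (510,240).

```bash
cat > h.py <<'E'
import numpy as np,cv2
from station import robot,eyes
def cam(n,s=None):
    p=eyes.camera_params(n)
    if n!="wrist": return p["K"],p["T"]
    T=np.eye(4);T[:3,:3]=s["eef_rot"];T[:3,3]=s["position"]
    return p["K"],T@p["T_tool_cam"]
def ray(c,u,v):
    K,T=c;d=np.linalg.solve(K,[u,v,1.]);d=T[:3,:3]@[d[0],-d[1],-d[2]]
    return T[:3,3],d/np.linalg.norm(d)
def onplane(c,u,v,z):
    o,d=ray(c,u,v);return o+d*(z-o[2])/d[2]
def tri(rs):
    A=0;b=0
    for o,d in rs:
        P=np.eye(3)-np.outer(d,d);A=A+P;b=b+P@o
    x=np.linalg.solve(A,b);return x,[np.linalg.norm(np.cross(x-o,d)) for o,d in rs]
def proj(c,X):
    K,T=c;p=T[:3,:3].T@(np.asarray(X)-T[:3,3]);q=K@[p[0],-p[1],-p[2]];return q[:2]/q[2]
E
python3 - <<'E'
from h import *
c=cam("top");sc=cam("scene")
for nm,u,v,z in [("midrail",341,210,.09),("pin",473,262,.04),("knob",463,295,.061),("fenceL",447,212,.035),("posts",511,240,.06),("jigcorners",449,208,.021),("",530,258,.021),("",503,304,.021),("",420,250,.021)]:
    print(nm,onplane(c,u,v,z).round(3))
# red knob, two views
a=[]
for n,C in(("top",c),("scene",sc)):
    im=eyes.snapshot(n);h=cv2.cvtColor(im,cv2.COLOR_RGB2HSV)
    m=((h[...,0]<6)|(h[...,0]>174))&(h[...,1]>180)&(h[...,2]>120)
    k,l,st,ce=cv2.connectedComponentsWithStats(m.astype(np.uint8))
    p=proj(C,onplane(c,463,295,.061));i=1+np.argmin(np.linalg.norm(ce[1:]-p,axis=1));print(n,ce[i],st[i]);a.append(ray(C,*ce[i]))
print(tri(a))
t=eyes.snapshot("top")[145:255,260:540][:,:,::-1];s=eyes.snapshot("scene")[175:310,220:440][:,:,::-1]
A=cv2.resize(t,(792,311),interpolation=cv2.INTER_CUBIC);B=cv2.resize(s,None,fx=2.1,fy=2.1,interpolation=cv2.INTER_CUBIC)
B=cv2.copyMakeBorder(B,0,0,0,792-B.shape[1],cv2.BORDER_CONSTANT)
cv2.imwrite("pics/c1.png",np.vstack([A,B]))
E
```

```text
midrail [ 0.629 -0.007  0.09 ]
pin [ 0.529 -0.307  0.04 ]
knob [ 0.452 -0.277  0.061]
fenceL [ 0.646 -0.252  0.035]
posts [ 0.578 -0.388  0.06 ]
jigcorners [ 0.66  -0.261  0.021]
 [ 0.546 -0.443  0.021]
 [ 0.439 -0.377  0.021]
 [ 0.557 -0.192  0.021]
top [464.23333333 293.76666667] [460 290   9   9  60]
scene [410.18421053 219.13157895] [407 216   7   7  38]
(array([ 0.45427456, -0.27963745,  0.06124855]), [np.float64(0.0004689186079508675), np.float64(0.00046891860795078517)])
```

View pics/c1.png

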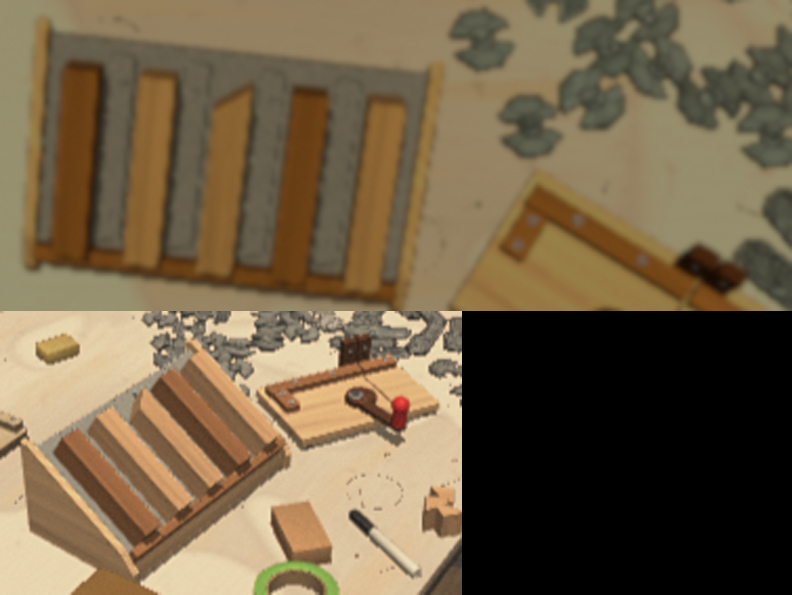

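The crop confirms it: the third rail is slanted, with its far end at crop (250,85)/(213,107). The knob triangulates to z = 0.061, which matches the given height. I'm moving above the rack now.

>>> arm_command(
  hand=[0.5,0.5,0.5,0.5,0.5,0.5,0.5,0.5,0.5,0.5],
  translation=[
    [0.9,-0.67,-0.2],
    [0.9,-0.67,-0.2],
    [0.9,-0.67,0],
    [0.9,-0.67,0],
    [0.9,-0.67,0],
    [0.9,-0.67,0],
    [0.9,-0.67,0],
    [0.9,-0.67,0],
    [0.9,-0.67,0],
    [0.9,-0.67,0],
  ],
  roll=[0,0,0,0,0,0,0,0,0,0],
)

```text
time_s: 1.55
position: [0.4826, -0.2067, 0.2695]
eef_rot: [[0.918, 0.396, 0.0], [0.396, -0.918, -0.0], [0.0, 0.0, -1.0]]
wrist_force: [0.3, -0.6, -0.4]
gripper_width: 0.0427
finger_force: 0.0
```

>>> arm_command(
  hand=[0.5,0.5,0.5,0.5,0.5,0.5,0.5,0.5,0.5,0.5],
  translation=[
    [0.94,-0.69,0],
    [0.94,-0.69,0],
    [0.94,-0.69,0],
    [0.94,-0.69,0],
    [0.94,-0.69,0],
    [0,0,0],
    [0,0,0],
    [0,0,0],
    [0,0,0],
    [0,0,0],
  ],
  roll=[0,0,0,0,0,-1,-1,-1,-1,-1],
)

```text
time_s: 2.8
position: [0.5998, -0.0068, 0.2692]
eef_rot: [[0.444, 0.896, -0.0], [0.896, -0.444, -0.0], [-0.0, -0.0, -1.0]]
wrist_force: [0.1, 0.1, 0.1]
gripper_width: 0.0425
finger_force: 0.0
```

>>> arm_command(
  hand=[0.5,0.5,0.5,0.5,0.5,0.5,0.5,0.5,0.5,0.5],
  translation=[
    [0,0,0],
    [0,0,0],
    [0,0,0],
    [0,0,0],
    [0,0,0],
    [0,0,0],
    [0,0,0],
    [0,0,0],
    [0,0,0],
    [0,0,0],
  ],
  roll=[-1,-1,-1,-1,-1,-1,-1,-1,-1,-1],
)

```text
time_s: 4.05
position: [0.5998, -0.0069, 0.2692]
eef_rot: [[-0.805, 0.593, -0.0], [0.593, 0.805, -0.0], [-0.0, -0.0, -1.0]]
wrist_force: [-0.8, 0.3, 0.3]
gripper_width: 0.0431
finger_force: 0.0
```

>>> arm_command(
  hand=[0.5,0.5,0.5,0.5,0.5,0.5],
  translation=[
    [0,0,0],
    [0,0,0],
    [0,0,0],
    [0,0,0],
    [0,0,0],
    [0,0,0],
  ],
  roll=[-1,-1,-1,-1,0,0],
)

```text
time_s: 4.8
position: [0.5998, -0.0069, 0.2692]
eef_rot: [[-0.997, 0.083, -0.0], [0.083, 0.997, -0.0], [0.0, -0.0, -1.0]]
wrist_force: [0.5, 0.1, 0.3]
gripper_width: 0.0429
finger_force: 0.0
```

Run:
```python
from h import *
s=robot.get_state();im=eyes.snapshot("wrist");np.savez("w1.npz",im=im,R=s["eef_rot"],p=s["position"])
cv2.imwrite("pics/w1.png",im[:,:,::-1]);print(s["position"],s["eef_rot"][0],s["joint_positions"])
```

```text
[ 0.59980748 -0.0068701   0.26918132] [-9.96514134e-01  8.34239349e-02 -1.63963373e-04] [ 33.53141655  30.06664443 -49.51779588  95.85611661  24.72327311
  65.68940203  62.61161603]
```

View pics/w1.png

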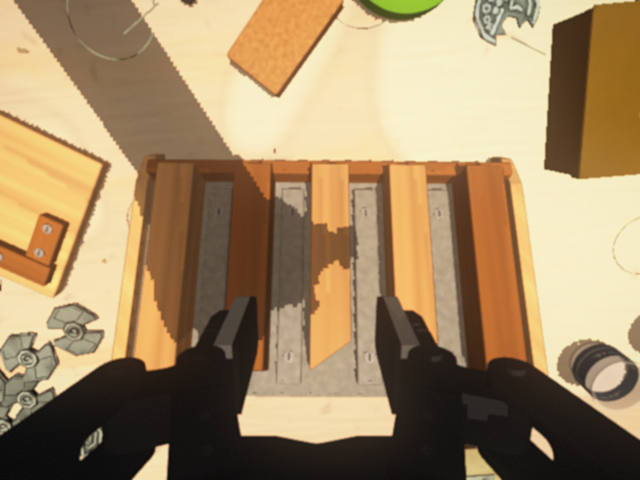

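Run:
```python
from h import *
d=np.load("w1.npz");w=cam("wrist",dict(eef_rot=d["R"],position=d["p"]));t=cam("top")
prs={"tip":((310,369),(348.4,175)),"short":((350,342),(335.5,183)),"lowR(-y)":((311,165),(342,243.3)),"lowL(+y)":((349,165),(329.3,242.2))}
P={}
for k,(a,b) in prs.items():
    x,e=tri([ray(w,*a),ray(t,*b)]);P[k]=x;print(k,x.round(4),np.round(e,4))
v=P["tip"]-P["lowR(-y)"];print(np.linalg.norm(v),np.degrees(np.arctan2(v[2],np.hypot(*v[:2]))),np.degrees(np.arctan2(v[1],v[0])),np.linalg.norm(P["lowR(-y)"]-P["lowL(+y)"]))
# refine: unknown along-ray: constrain wrist rays with known 150mm length, 32deg slope
from scipy.optimize import least_squares
o,d1=ray(w,310,369);_,d2=ray(w,311,165);_,d3=ray(w,349,165)
def f(q):
    A,B,C=o+q[0]*d1,o+q[1]*d2,o+q[2]*d3
    v=A-B;return [np.linalg.norm(v)-.15,v[2]-.15*np.sin(np.radians(32)),np.linalg.norm(C-B)-.028,(C-B)[2]]
r=least_squares(f,[.25,.3,.3]);A,B,C=o+r.x[0]*d1,o+r.x[1]*d2,o+r.x[2]*d3
print(A.round(4),B.round(4),C.round(4),r.fun.round(4));v=A-B;print("yaw",np.degrees(np.arctan2(v[1],v[0])),"mid",((A+C)/2).round(4))
```

```text
tip [ 0.6961 -0.0197  0.1287] [0.0004 0.0004]
short [0.6756 0.0085 0.1327] [0.0012 0.0012]
lowR(-y) [ 0.5643 -0.0097  0.0408] [0.0017 0.0017]
lowL(+y) [0.564  0.0196 0.0563] [0.0025 0.0025]
0.15879121648285202 33.628277913106 -4.338333182466402 0.03310571776673537
[ 0.6888 -0.0185  0.1403] [ 0.5623 -0.0076  0.0608] [0.5648 0.0214 0.0609] [-0.0002 -0.      0.0011  0.0001]
yaw -4.937004871207712 mid [0.6268 0.0014 0.1006]
```

The wrist view shows the crooked rail with its tip at (310,369), its short corner at (350,342) and its square end along row 165 (columns 311–349). I'm going in closer for a second bearing.

>>> arm_command(
  hand=[0.5,0.5,0.5,0.5],
  translation=[
    [-0.34,0.13,0.8],
    [-0.34,0.13,0.6],
    [0,0,0],
    [0,0,0],
  ],
  roll=[0,0,0,0],
)

```text
time_s: 5.35
position: [0.6278, 0.0018, 0.2141]
eef_rot: [[-0.997, 0.081, 0.001], [0.081, 0.997, -0.0], [-0.001, 0.0, -1.0]]
wrist_force: [-0.1, -0.0, -0.0]
gripper_width: 0.0428
finger_force: 0.0
```

Run:
```python
from h import *
s=robot.get_state();im=eyes.snapshot("wrist");np.savez("w2.npz",im=im,R=s["eef_rot"],p=s["position"])
cv2.imwrite("pics/w2.png",im[:,:,::-1]);print(s["position"])
w=cam("wrist",s)
print([proj(w,p).round(1) for p in ([.6888,-.0185,.1403],[.5623,-.0076,.0608],[.5648,.0214,.0609])])
```

```text
[0.62784724 0.00175958 0.21408517]
[array([287.2, 381.8]), array([292.4, 129.4]), array([339.1, 129.6])]
```

View pics/w2.png

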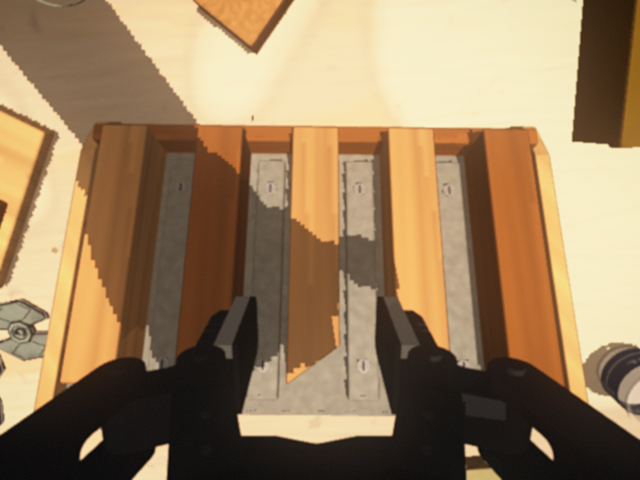

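The tip is seen at (287,384) and the square end at (292,127)/(338,127). My model predicted (287,382) and (292,129)/(339,130), so the pose is confirmed. The next steps are to descend and close.

>>> arm_command(
  hand=[0.5,0.5,0.5,0.5,0.5,0.5],
  translation=[
    [0,-0.02,0.7],
    [0,0,0.7],
    [0,0,0.5],
    [0,0,0.5],
    [0,0,0.4],
    [0,0,0],
  ],
  roll=[0,0,0,0,0,0],
)

```text
time_s: 6.15
position: [0.628, 0.0008, 0.101]
eef_rot: [[-0.997, 0.081, 0.0], [0.081, 0.997, -0.0], [-0.0, -0.0, -1.0]]
wrist_force: [-0.5, 0.3, -0.2]
gripper_width: 0.0427
finger_force: 0.0
```

>>> arm_command(
  hand=[1,1,1,1,1],
  translation=[
    [0,0,0],
    [0,0,0],
    [0,0,0],
    [0,0,0],
    [0,0,0],
  ],
  roll=[0,0,0,0,0],
)

```text
time_s: 6.78
position: [0.6278, 0.0007, 0.1016]
eef_rot: [[-0.997, 0.081, 0.0], [0.081, 0.997, -0.0], [-0.0, -0.0, -1.0]]
wrist_force: [-2.8, -1.0, 5.4]
gripper_width: 0.0271
finger_force: 60.9
```

>>> arm_command(
  hand=[1,1,1,1,1,1,1],
  translation=[
    [0,0,-0.3],
    [0,0,-0.6],
    [0,0,-0.8],
    [0,0,-0.9],
    [0,0,-0.9],
    [0,0,-0.5],
    [0,0,0],
  ],
  roll=[0,0,0,0,0,0,0],
)

```text
time_s: 7.65
position: [0.6284, 0.0008, 0.2631]
eef_rot: [[-0.997, 0.081, 0.003], [0.081, 0.997, -0.0], [-0.003, -0.0, -1.0]]
wrist_force: [0.3, -0.1, -1.9]
gripper_width: 0.0271
finger_force: 59.0
```

Run:
```python
from h import *
s=robot.get_state();im=eyes.snapshot("wrist");np.savez("w3.npz",im=im,R=s["eef_rot"],p=s["position"])
im2=eyes.snapshot("scene");tp=eyes.snapshot("top");np.savez("t3.npz",tp=tp,sc=im2)
a=cv2.resize(im2[60:300,220:460],(400,400));b=im[100:480,120:520]
b=cv2.resize(b,(400,400))
c=cv2.resize(tp[195:310,405:540],(800,None) if 0 else (234,200),interpolation=cv2.INTER_CUBIC)
cv2.imwrite("pics/c3.png",np.hstack([a,b])[:,:,::-1]);print(s["position"],s["wrist_force"],s["torque"],s["gripper_width"])
```

```text
[0.62837866 0.00080641 0.26310907] [ 0.31882549 -0.14323382 -1.90773766] [-0.00819036  0.01595986  0.05476244] 0.027081844873812894
```

View pics/c3.png

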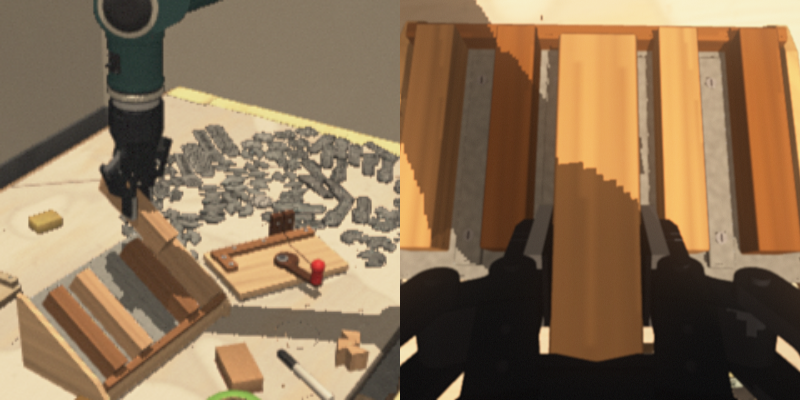

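The rail is held between the pads, still tilted, and the four good rails are in their places. I'm carrying it to the jig and turning it about 117°.

>>> arm_command(
  hand=[1,1,1,1,1,1,1,1,1,1],
  translation=[
    [0.08,-0.6,-0.4],
    [0.08,-0.8,-0.4],
    [0.08,-0.85,-0.2],
    [0.08,-0.9,0],
    [0.08,-0.9,0],
    [0.08,-0.9,0],
    [0.08,-0.9,0],
    [0.08,-0.8,0],
    [0.08,-0.8,0],
    [0.08,-0.65,0],
  ],
  roll=[0,0,0,0,0,0,0,0,0,0],
)

```text
time_s: 9.05
position: [0.5686, -0.3211, 0.2992]
eef_rot: [[-0.997, 0.082, -0.003], [0.082, 0.997, 0.001], [0.003, 0.001, -1.0]]
wrist_force: [0.1, 0.3, -1.4]
gripper_width: 0.0269
finger_force: 59.2
```

>>> arm_command(
  hand=[1,1,1,1,1,1,1,1,1,1],
  translation=[
    [0,0,0],
    [0,0,0],
    [0,0,0],
    [0,0,0],
    [0,0,0],
    [0,0,0],
    [0,0,0],
    [0,0,0],
    [0,0,0],
    [0,0,0],
  ],
  roll=[1,1,1,1,1,1,1,1,1,1],
)

```text
time_s: 10.3
position: [0.569, -0.3194, 0.2992]
eef_rot: [[-0.089, 0.996, -0.003], [0.996, 0.089, 0.002], [0.002, -0.003, -1.0]]
wrist_force: [-0.8, 0.8, -1.4]
gripper_width: 0.0272
finger_force: 59.0
```

>>> arm_command(
  hand=[1,1,1,1,1,1,1],
  translation=[
    [0,0,0],
    [0,0,0],
    [0,0,0],
    [0,0,0],
    [0,0,0],
    [0,0,0],
    [0,0,0],
  ],
  roll=[1,1,1,1,0.7,0,0],
)

```text
time_s: 11.18
position: [0.5694, -0.3195, 0.3003]
eef_rot: [[0.532, 0.847, -0.001], [0.847, -0.532, 0.001], [-0.0, -0.002, -1.0]]
wrist_force: [-0.1, -0.3, -1.9]
gripper_width: 0.0268
finger_force: 59.0
```

Run:
```python
from h import *
s=robot.get_state();im=eyes.snapshot("wrist");np.savez("w4.npz",im=im,R=s["eef_rot"],p=s["position"])
cv2.imwrite("pics/w4.png",im[:,:,::-1]);print(s["position"],s["gripper_width"],s["joint_positions"].round(1))
```

```text
[ 0.569424   -0.31945449  0.30028566] 0.02684447827386889 [ 42.1  26.9 -22.2  87.3  10.6  68.  -14. ]
```

View pics/w4.png

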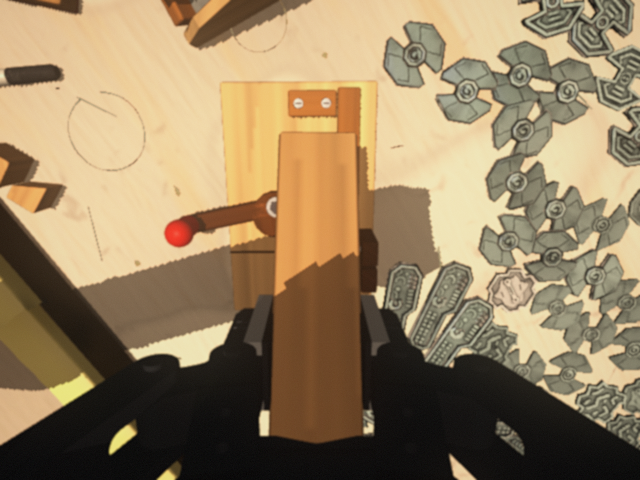

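The jig shows in the wrist view with its far corners at (221,83) and (377,81). The stop face is at row 117, the fence face at column 339, and the knob at (179,233). The axes line up with the tool.

Run:
```python
from h import *
d=np.load("w4.npz");R,p=d["R"],d["p"];w=cam("wrist",dict(eef_rot=R,position=p));im=d["im"]
def L(u,v,z): return onplane(w,u,v,z)
TL,TR=L(221,83,.021),L(377,81,.021)
print("corners",TL,TR,np.linalg.norm(TL-TR))
ex=(TR-TL)[:2]/np.linalg.norm((TR-TL)[:2]);yaw=np.arctan2(ex[1],ex[0]);print("yaw",np.degrees(yaw))
# left edge line by gradient: board vs shadow/bench, rows 95-185
g=cv2.cvtColor(im,cv2.COLOR_RGB2HSV)
pts=[]
for r in range(95,190,5):
    row=im[r,205:250].astype(float); s=row[:,0]-row[:,2]; k=np.argmax(np.abs(np.convolve(s,[1,1,1,0,-1,-1,-1],'valid')))+3
    pts.append(L(205+k,r,.021)[:2])
pts=np.array(pts,np.float32);vx,vy,x0,y0=cv2.fitLine(pts,cv2.DIST_HUBER,0,.01,.01).ravel();print("edge yaw(y axis)",np.degrees(np.arctan2(vy,vx)))
h=g;m=(((h[...,0]<6)|(h[...,0]>174))&(h[...,1]>180)&(h[...,2]>120)).astype(np.uint8)
k,l,st,ce=cv2.connectedComponentsWithStats(m);i=1+np.argmax(st[1:,4]);K=L(*ce[i],.061);print("knob",ce[i],K)
for ya in(yaw,np.radians(-32.3)):
    X=np.array([np.cos(ya),np.sin(ya)]);Y=np.array([-X[1],X[0]])
    o=TL[:2]+.07*X-.11*Y;o2=TR[:2]-.07*X-.11*Y
    print("origin",o,o2)
    c=(o+o2)/2
    J=lambda P:np.array([(P[:2]-c)@X,(P[:2]-c)@Y]).round(4)
    print("stop face",J(L(314,117,.033)),"fence face",J(L(339,100,.033)),"knob",J(K),"tcp",J(p),"pin",J(L(273,207,.036)))
    print("tool x yaw rel jig y",np.degrees(np.arctan2(R[1,0],R[0,0])-np.pi/2-ya))
# rail in tool frame: corners of top at square end, held
for u,v in((279,134),(356,132)):
    o_,dd=ray(w,u,v);print("rail corner ray",o_,dd)
```

```text
corners [ 0.55123314 -0.1882387   0.021     ] [ 0.66884769 -0.26039395  0.021     ] 0.13798392652021604
yaw -31.528663344761338
edge yaw(y axis) 58.228863
knob [178.1875  232.90625] [ 0.45276337 -0.2759133   0.061     ]
origin [ 0.55337789 -0.31860511] [ 0.55165943 -0.31755085]
stop face [0.013 0.08 ] fence face [0.0349 0.0939] knob [-0.1071 -0.0162] tcp [0.0151 0.0077] pin [-0.0258  0.001 ]
tool x yaw rel jig y -0.6033768724513494
origin [ 0.55162271 -0.31862216] [ 0.5509006  -0.31596809]
stop face [0.0134 0.0802] fence face [0.0351 0.0944] knob [-0.1054 -0.0177] tcp [0.0165 0.0079] pin [-0.0243  0.0006]
tool x yaw rel jig y 0.16795978278730858
rail corner ray [ 0.60591749 -0.26076922  0.42230103] [-0.08799539  0.02154152 -0.99588793]
rail corner ray [ 0.60591749 -0.26076922  0.42230103] [ 0.06182098 -0.06764084 -0.99579259]
```

Against the given sizes, the stop face measures y = 0.080, the fence face x = 0.035 (0.034 given), and the lever stands at about 0.2 rad. The fit is good. I'm lowering until the low end nears the board, then pressing gently so the rail turns flat in the grip.

>>> arm_command(
  hand=[1,1,1,1,1,1,1,1],
  translation=[
    [-0.04,0.05,0.6],
    [0,0,0.9],
    [0,0,0.9],
    [0,0,0.9],
    [0,0,0.8],
    [0,0,0.5],
    [0,0,0.2],
    [0,0,0],
  ],
  roll=[0,0,0,0,0,0,0,0],
)

```text
time_s: 12.22
position: [0.5707, -0.3222, 0.1095]
eef_rot: [[0.533, 0.846, 0.0], [0.846, -0.533, -0.0], [0.0, 0.0, -1.0]]
wrist_force: [1.1, -1.0, -0.5]
gripper_width: 0.0274
finger_force: 59.1
```

>>> arm_command(
  hand=[1,1,1,1,1],
  translation=[
    [0,0,0.15],
    [0,0,0.15],
    [0,0,0.15],
    [0,0,0.15],
    [0,0,0],
  ],
  roll=[0,0,0,0,0],
)

```text
time_s: 12.85
position: [0.5704, -0.3233, 0.0862]
eef_rot: [[0.534, 0.845, -0.0], [0.845, -0.534, -0.002], [-0.001, 0.001, -1.0]]
wrist_force: [-2.8, -0.5, 5.2]
gripper_width: 0.0274
finger_force: 59.9
```

>>> arm_command(
  hand=[1,1,1,1,1],
  translation=[
    [0,0,0.12],
    [0,0,0.12],
    [0,0,0.12],
    [0,0,0.12],
    [0,0,0],
  ],
  roll=[0,0,0,0,0],
)

```text
time_s: 13.48
position: [0.5669, -0.3313, 0.0694]
eef_rot: [[0.538, 0.843, -0.004], [0.843, -0.538, -0.011], [-0.011, 0.002, -1.0]]
wrist_force: [-13.3, -12.1, 20.3]
gripper_width: 0.0272
finger_force: 62.4
```

Run:
```python
from h import *
s=robot.get_state();im=eyes.snapshot("wrist");np.savez("w5.npz",im=im,R=s["eef_rot"],p=s["position"])
a=im;b=eyes.snapshot("scene")[160:260,320:450]
b=cv2.resize(b,(624,480),interpolation=cv2.INTER_CUBIC)
cv2.imwrite("pics/c5.png",cv2.resize(np.hstack([a,b]),(800,304))[:,:,::-1]);print(s["position"],s["wrist_force"])
```

```text
[ 0.5668893  -0.33126325  0.06942261] [-13.34834122 -12.09069102  20.32332273]
```

View pics/c5.png

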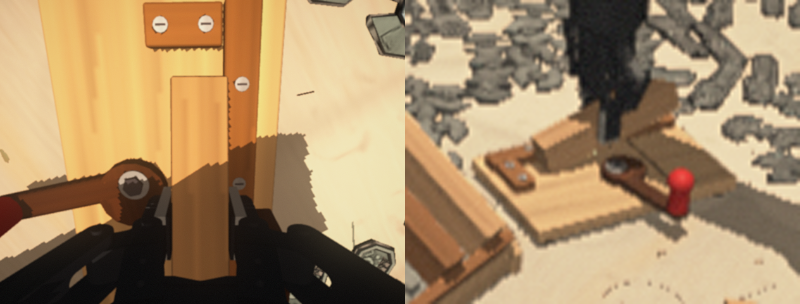

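The rail's square end is on the board short of the stop, still tilted about 9°. The contact corner sticks and pushes the arm back, so I'll follow it to -y while lowering, then release.

>>> arm_command(
  hand=[1,1,1,1,1],
  translation=[
    [-0.2,-0.02,0],
    [-0.1,0,0.1],
    [-0.05,0,0.1],
    [0,0,0.05],
    [0,0,0],
  ],
  roll=[0,0,0,0,0],
)

```text
time_s: 14.2
position: [0.5628, -0.3371, 0.0583]
eef_rot: [[0.535, 0.845, 0.003], [0.845, -0.535, -0.005], [-0.003, 0.005, -1.0]]
wrist_force: [-3.2, -4.1, 9.8]
gripper_width: 0.027
finger_force: 61.5
```

>>> arm_command(
  hand=[1,1,1,1,1,1],
  translation=[
    [0.1,0,0],
    [0.1,0,0],
    [0.1,0,0],
    [0.1,0,0],
    [0.1,0,0],
    [0,0,0],
  ],
  roll=[0,0,0,0,0,0],
)

```text
time_s: 14.95
position: [0.573, -0.3207, 0.0584]
eef_rot: [[0.536, 0.845, 0.002], [0.845, -0.536, -0.006], [-0.004, 0.004, -1.0]]
wrist_force: [-4.3, -5.7, 11.2]
gripper_width: 0.0271
finger_force: 61.7
```

Run:
```python
from h import *
s=robot.get_state();im=eyes.snapshot("wrist");np.savez("w6.npz",im=im,R=s["eef_rot"],p=s["position"])
b=eyes.snapshot("scene")[160:260,320:450]
b=cv2.resize(b,(624,480),interpolation=cv2.INTER_CUBIC)
cv2.imwrite("pics/c6.png",cv2.resize(np.hstack([im,b]),(800,304))[:,:,::-1])
d=s["position"][:2]-[.552,-.318];a=np.radians(-31.9);print(s["position"],s["wrist_force"],"jig",d@[np.cos(a),np.sin(a)],d@[-np.sin(a),np.cos(a)])
```

```text
[ 0.57304137 -0.3207013   0.05836667] [-4.29571345 -5.71812312 11.17369304] jig 0.01929099756161277 0.008825744095977871
```

View pics/c6.png

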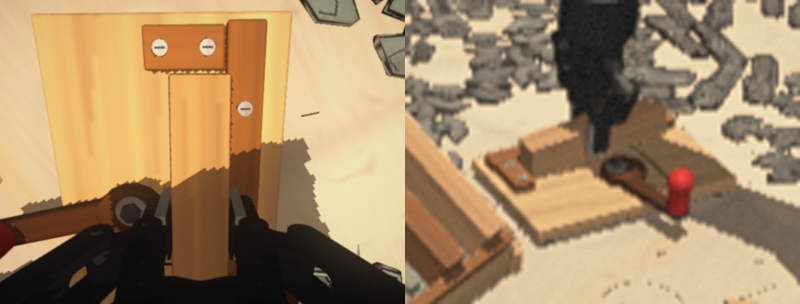

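>>> arm_command(
  hand=[1,1,1,1,1],
  translation=[
    [0.05,0,0],
    [0.05,0,0],
    [0.05,0,0],
    [0.05,0,0],
    [0,0,0],
  ],
  roll=[0,0,0,0,0],
)

```text
time_s: 15.68
position: [0.5754, -0.3169, 0.0585]
eef_rot: [[0.537, 0.844, -0.001], [0.844, -0.537, -0.009], [-0.008, 0.003, -1.0]]
wrist_force: [-9.0, -10.4, 13.7]
gripper_width: 0.0276
finger_force: 62.1
```

Run:
```python
from h import *
for f in("w6","now"):
    if f=="now":
        s=robot.get_state();im=eyes.snapshot("wrist")
    else:
        z=np.load("w6.npz");s=dict(position=z["p"],eef_rot=z["R"]);im=z["im"]
    w=cam("wrist",s);d=s["position"][:2]-[.552,-.318];a=np.radians(-31.9);X=np.array([np.cos(a),np.sin(a)]);Y=np.array([-X[1],X[0]])
    print(s["position"],"jig",d@X,d@Y)
    # edges down column 300..340: print strongest gradient rows 90-140 and raycast
    g=cv2.GaussianBlur(cv2.cvtColor(im,cv2.COLOR_RGB2GRAY),(3,3),0).astype(int)[80:140,290:340].mean(1)
    gr=np.abs(np.diff(g));print([(80+i,round(gr[i],1)) for i in np.argsort(gr)[::-1][:6]])
    for r in(108,110,112,115):
        print(r,"z.033",(onplane(w,315,r,.033)[:2]-[.552,-.318])@Y,"z.057",(onplane(w,315,r,.057)[:2]-[.552,-.318])@Y)
```

```text
[ 0.57304137 -0.3207013   0.05836667] jig 0.01929099756161277 0.008825744095977871
[(np.int64(111), np.float64(27.8)), (np.int64(117), np.float64(23.0)), (np.int64(112), np.float64(20.5)), (np.int64(114), np.float64(19.7)), (np.int64(110), np.float64(18.9)), (np.int64(118), np.float64(18.8))]
108 z.033 0.0818928027096105 z.057 0.08132116487513517
110 z.033 0.0812635902544876 z.057 0.08079460084967018
112 z.033 0.08063281505548948 z.057 0.08026672902316134
115 z.033 0.07968370935291165 z.057 0.07947245847865424
[ 0.57538079 -0.31685418  0.05852211] jig 0.019244131339695797 0.013328071966698846
[(np.int64(117), np.float64(25.2)), (np.int64(118), np.float64(20.5)), (np.int64(116), np.float64(14.0)), (np.int64(90), np.float64(13.6)), (np.int64(86), np.float64(12.4)), (np.int64(114), np.float64(11.9))]
108 z.033 0.08628768482628907 z.057 0.08581480970561109
110 z.033 0.08565914850464655 z.057 0.08528890305742003
112 z.033 0.08502902887368931 z.057 0.08476167162835943
115 z.033 0.08408086761050536 z.057 0.08396832954979411
```

The rail butts the stop: the force rose and the gap edge closed at row 117. I'll ease off the push, open a little and rise.

>>> arm_command(
  hand=[1,1,0.62,0.62,0.62,0.62],
  translation=[
    [-0.08,0,-0.05],
    [0,0,0],
    [0,0,0],
    [0,0,0],
    [0,0,0],
    [0,0,0],
  ],
  roll=[0,0,0,0,0,0],
)

```text
time_s: 16.48
position: [0.5757, -0.312, 0.0579]
eef_rot: [[0.533, 0.846, -0.0], [0.846, -0.533, 0.0], [0.0, -0.0, -1.0]]
wrist_force: [-0.1, 0.7, 0.0]
gripper_width: 0.0324
finger_force: 0.0
```

>>> arm_command(
  hand=[0.6,0.6,0.6,0.6,0.6,0.6,0.6,0.6],
  translation=[
    [0,0,-0.2],
    [0,0,-0.4],
    [0,0,-0.8],
    [0,0,-0.9],
    [0,0,-0.9],
    [0,0,-0.9],
    [0,0,0],
    [0,0,0],
  ],
  roll=[0,0,0,0,0,0,0,0],
)

```text
time_s: 17.48
position: [0.5752, -0.3125, 0.2224]
eef_rot: [[0.534, 0.846, -0.0], [0.846, -0.534, -0.0], [-0.0, 0.0, -1.0]]
wrist_force: [0.1, -0.9, -0.7]
gripper_width: 0.0343
finger_force: 0.0
```

Run:
```python
from h import *
s=robot.get_state();im=eyes.snapshot("wrist");np.savez("w7.npz",im=im,R=s["eef_rot"],p=s["position"])
cv2.imwrite("pics/w7.png",im[:,:,::-1]);print(s["position"],s["eef_rot"][0])
```

```text
[ 0.57517016 -0.31252838  0.22241309] [ 5.33545535e-01  8.45771340e-01 -3.46605322e-05]
```

View pics/w7.png

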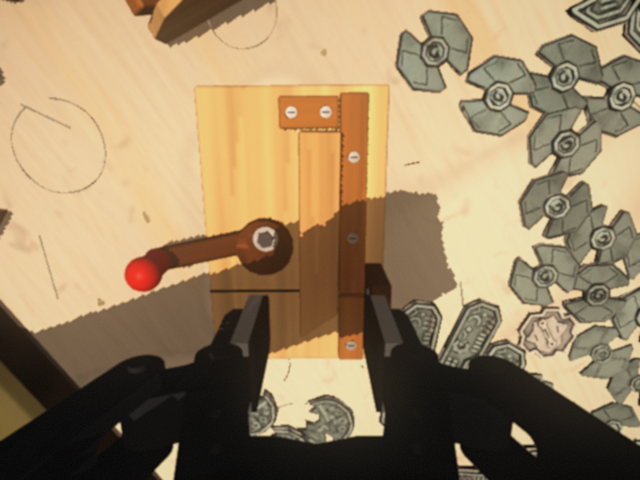

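The rail lies flat along the fence (right edge at column 340) with its square end at the stop (row 131). The knob is at (143,274), and I'm locating it and the pin for the push.

Run:
```python
from h import *
d=np.load("w7.npz");R,p=d["R"],d["p"];w=cam("wrist",dict(eef_rot=R,position=p));im=d["im"]
h=cv2.cvtColor(im,cv2.COLOR_RGB2HSV);m=(((h[...,0]<6)|(h[...,0]>174))&(h[...,1]>180)&(h[...,2]>120)).astype(np.uint8)
m=cv2.morphologyEx(m,cv2.MORPH_OPEN,np.ones((7,7)))
k,l,st,ce=cv2.connectedComponentsWithStats(m);i=1+np.argmax(st[1:,4]);print(ce[i],st[i])
K=onplane(w,*ce[i],.061);P=onplane(w,266,239,.038)
a=np.radians(-31.9);X=np.array([np.cos(a),np.sin(a)]);Y=np.array([-X[1],X[0]]);o=np.array([.552,-.318])
J=lambda q:np.array([(q[:2]-o)@X,(q[:2]-o)@Y])
k_,p_=J(K),J(P);print("knob",k_,"pin",p_,"r",np.linalg.norm(k_-p_))
al=np.arctan2(-k_[1],-(k_[0]+.0215));print("lever angle",al)
for u,v in((300,131),(340,131)): print("rail corner",J(onplane(w,u,v,.057)))
print("board corner",J(onplane(w,196,87,.021)),J(onplane(w,388,87,.021)))
T=np.array([np.sin(al),-np.cos(al)]);tgt=k_-T*.036;W=o+tgt[0]*X+tgt[1]*Y
dl=np.r_[W-p[:2],0.064-p[2]];print("tgt",W,"delta tool units",(R.T@dl)/.04,"roll",-(al+a+np.pi/2-np.arctan2(R[1,0],R[0,0]))/np.radians(8))
```

```text
[141.88773148 274.15740741] [126 258  33  33 864]
knob [-0.10716432 -0.01728533] pin [-0.02135766  0.00147571] r 0.08783370375447346
lever angle 0.1991062924072316
rail corner [0.00607604 0.07965585]
rail corner [0.03217559 0.07946301]
board corner [-0.06904258  0.10984781] [0.06818182 0.108833  ]
tgt [ 0.46448908 -0.24232307] delta tool units [ 0.00930627 -3.27731004  3.95983244] roll -1.4691598460990147
```

The rail's square end measures y = 0.080 and the lever 0.20 rad. I'm moving the closed fingers behind the knob.

>>> arm_command(
  hand=[1,1,1,1,1,1,1],
  translation=[
    [0,-0.82,0],
    [0,-0.82,0],
    [0,-0.82,0],
    [0,-0.82,0],
    [0,0,0],
    [0,0,0],
    [0,0,0],
  ],
  roll=[0,0,0,0,-0.75,-0.75,0],
)

```text
time_s: 18.4
position: [0.464, -0.2423, 0.2212]
eef_rot: [[0.347, 0.938, -0.002], [0.938, -0.347, 0.001], [0.0, -0.002, -1.0]]
wrist_force: [-0.7, 0.1, -0.2]
gripper_width: 0.0001
finger_force: 0.0
```

>>> arm_command(
  hand=[1,1,1,1,1,1,1],
  translation=[
    [0,0,0.8],
    [0,0,0.8],
    [0,0,0.8],
    [0,0,0.8],
    [0,0,0.5],
    [0,0,0.26],
    [0,0,0],
  ],
  roll=[0,0,0,0,0,0,0],
)

```text
time_s: 19.27
position: [0.4642, -0.2423, 0.063]
eef_rot: [[0.347, 0.938, -0.001], [0.938, -0.347, 0.001], [0.0, -0.002, -1.0]]
wrist_force: [-0.1, -0.1, -0.1]
gripper_width: -0.0002
finger_force: 0.0
```

>>> arm_command(
  hand=[1,1,1,1,1,1,1,1,1,1],
  translation=[
    [-0.15,0,0],
    [-0.15,0,0],
    [-0.15,-0.036,0],
    [-0.15,-0.036,0],
    [-0.15,-0.036,0],
    [-0.15,-0.036,0],
    [-0.15,-0.036,0],
    [-0.15,-0.036,0],
    [-0.15,-0.036,0],
    [-0.15,-0.036,0],
  ],
  roll=[0,0,-0.5,-0.5,-0.5,-0.5,-0.5,-0.5,-0.5,-0.5],
)

```text
time_s: 20.52
position: [0.4443, -0.3002, 0.0644]
eef_rot: [[-0.206, 0.979, 0.001], [0.979, 0.206, -0.001], [-0.001, 0.001, -1.0]]
wrist_force: [1.2, 1.1, 0.3]
gripper_width: 0.0
finger_force: 0.7
```

```bash
cat > lev.py <<'E'
from h import *
s=robot.get_state();R,p=s["eef_rot"],s["position"]
a=np.radians(-31.9);X=np.array([np.cos(a),np.sin(a)]);Y=np.array([-X[1],X[0]]);o=np.array([.552,-.318])
f=s["wrist_force"];pin=o-.0215*X
v=R.T@np.r_[pin-p[:2],0]
print("tool angle a",np.arctan2(R[1,0],R[0,0])-np.pi/2-a,"pin in tool",v[:2],"(nominal -.0235,.085)","force tool",R.T@f)
im=eyes.snapshot("wrist");w=cam("wrist",s);sc=cam("scene");
for n,c,im in(("wrist",w,im),("scene",sc,eyes.snapshot("scene"))):
    h=cv2.cvtColor(im,cv2.COLOR_RGB2HSV);m=(((h[...,0]<6)|(h[...,0]>174))&(h[...,1]>180)&(h[...,2]>110)).astype(np.uint8)
    k,l,st,ce=cv2.connectedComponentsWithStats(m)
    for i in range(1,k):
        q=onplane(c,*ce[i],.061);j=np.array([(q[:2]-o)@X,(q[:2]-o)@Y])-[-.0215,0]
        if st[i,4]>8 and .06<np.linalg.norm(j)<.11: print(n,"lever",np.arctan2(-j[1],-j[0]),"r",np.linalg.norm(j),st[i,4])
E
python3 lev.py
```

```text
tool angle a 0.7638095633628432 pin in tool [-0.02468397  0.08621834] (nominal -.0235,.085) force tool [ 0.85341376  1.44240045 -0.28700098]
wrist lever 0.815872753411728 r 0.0859852071365304 46
```

Tracking well, with the lever at about 0.8 rad. I'm continuing the arc.

>>> arm_command(
  hand=[1,1,1,1,1,1,1,1],
  translation=[
    [-0.15,-0.036,0],
    [-0.15,-0.036,0],
    [-0.15,-0.036,0],
    [-0.15,-0.036,0],
    [-0.15,-0.036,0],
    [-0.15,-0.036,0],
    [0,0,0],
    [0,0,0],
  ],
  roll=[-0.5,-0.5,-0.5,-0.5,-0.5,-0.5,0,0],
)

```text
time_s: 21.62
position: [0.4491, -0.3362, 0.0638]
eef_rot: [[-0.583, 0.813, -0.0], [0.813, 0.583, -0.0], [-0.0, -0.0, -1.0]]
wrist_force: [-0.0, 0.6, -0.1]
gripper_width: -0.0001
finger_force: 0.0
```

```bash
python3 lev.py
```

```text
tool angle a 1.1789498897225257 pin in tool [-0.02533352  0.0860408 ] (nominal -.0235,.085) force tool [0.48338439 0.29549651 0.12685213]
wrist lever 1.238275420615064 r 0.08648445499614103 229
```

>>> arm_command(
  hand=[1,1,1,1,1],
  translation=[
    [-0.15,-0.036,0],
    [-0.15,-0.02,0],
    [-0.15,0,0],
    [0,0,0],
    [0,0,0],
  ],
  roll=[-0.5,-0.3,0,0,0],
)

```text
time_s: 22.35
position: [0.4559, -0.3488, 0.063]
eef_rot: [[-0.671, 0.741, -0.007], [0.741, 0.671, 0.004], [0.007, -0.003, -1.0]]
wrist_force: [-7.3, 6.5, 6.7]
gripper_width: 0.0001
finger_force: 4.8
```

```bash
python3 lev.py
```

```text
tool angle a 1.292424655506951 pin in tool [-0.02096576  0.0859958 ] (nominal -.0235,.085) force tool [ 9.79587143 -1.03077051 -6.5847502 ]
wrist lever 1.4038319799179793 r 0.08675344567174637 302
```

>>> arm_command(
  hand=[1,1,1,1],
  translation=[
    [-0.12,0,0],
    [-0.12,0,0],
    [0,0,0],
    [0,0,0],
  ],
  roll=[-0.3,0,0,0],
)

```text
time_s: 22.95
position: [0.46, -0.3543, 0.0622]
eef_rot: [[-0.701, 0.713, -0.013], [0.713, 0.702, 0.006], [0.014, -0.005, -1.0]]
wrist_force: [-12.4, 9.5, 8.0]
gripper_width: -0.0001
finger_force: 8.1
```

```bash
python3 lev.py
```

```text
tool angle a 1.334291360669603 pin in tool [-0.01775403  0.08597829] (nominal -.0235,.085) force tool [15.58085668 -2.27334718 -7.73819665]
wrist lever 1.4776707552387585 r 0.08709920685799578 333
```

The knob pushes back with 15 N, so the cam is tight. I'm backing off and rising.

>>> arm_command(
  hand=[1,1,1,1,1,1,1,1,1,1],
  translation=[
    [0.3,0,0],
    [0.4,0,0],
    [0.4,0,0],
    [0,0,-0.4],
    [0,0,-0.8],
    [0,0,-0.9],
    [0,0,-0.9],
    [0,0,-0.9],
    [0,0,-0.5],
    [0,0,0],
  ],
  roll=[0,0,0,0,0,0,0,0,0,0],
)

```text
time_s: 24.3
position: [0.4354, -0.3276, 0.2413]
eef_rot: [[-0.701, 0.713, 0.003], [0.713, 0.701, -0.003], [-0.004, -0.0, -1.0]]
wrist_force: [0.2, 0.0, -1.3]
gripper_width: 0.0001
finger_force: 0.0
```

>>> arm_command(
  hand=[0.6,0.6,0.6,0.6,0.6,0.6,0.6,0.6,0.6,0.6],
  translation=[
    [-0.75,0.75,0],
    [-0.75,0.75,0],
    [-0.6,0.75,0],
    [0,0.75,0],
    [0,0,0],
    [0,0,0],
    [0,0,0],
    [0,0,0],
    [0,0,0],
    [0,0,0],
  ],
  roll=[1,1,1,1,1,1,1,1,1,0],
)

```text
time_s: 25.55
position: [0.5843, -0.3294, 0.2379]
eef_rot: [[0.459, 0.888, -0.003], [0.888, -0.459, 0.001], [-0.001, -0.003, -1.0]]
wrist_force: [0.4, 0.2, 0.6]
gripper_width: 0.0338
finger_force: 0.0
```

```bash
python3 lev.py
python3 - <<'E'
from h import *
s=robot.get_state();im=eyes.snapshot("wrist");w=cam("wrist",s);print(s["position"],s["eef_rot"][0],s["wrist_force"])
a=np.radians(-31.9);o=np.array([.552,-.318]);X=np.array([np.cos(a),np.sin(a)]);Y=np.array([-X[1],X[0]])
def W(x,y,z): return np.r_[o+x*X+y*Y,z]
# orthorectified profile on rail top plane z=.057: along jig x at several y, and along jig y at x=.02
def prof(pts): 
    uv=np.array([proj(w,q) for q in pts],np.float32);r=cv2.remap(im,uv[None,:,0],uv[None,:,1],cv2.INTER_LINEAR)[0].astype(float)
    g=np.convolve(r[:,0]-.0,[1,1,0,-1,-1],'same')+np.convolve(r[:,2],[1,1,0,-1,-1],'same');g=np.abs(g);g[:3]=g[-3:]=0;return g
xs=np.arange(-.01,.05,.0005)
for y in(.07,.05,.03,.015):
    g=np.mean([prof([W(x,y+e,.057) for x in xs]) for e in(-.004,-.002,0,.002,.004)],0)
    k=[i for i in range(2,len(g)-2) if g[i]==g[i-2:i+3].max()];k=sorted(k,key=lambda i:-g[i])[:4];print("y",y,[(round(xs[i],4),int(g[i])) for i in k])
ys=np.arange(.06,.1,.0005)
g=np.mean([prof([W(x,y,.057) for y in ys]) for x in(.012,.016,.02,.024)],0);k=[i for i in range(2,len(g)-2) if g[i]==g[i-2:i+3].max()];k=sorted(k,key=lambda i:-g[i])[:4];print("end",[(round(ys[i],4),int(g[i])) for i in k])
E
```

```text
tool angle a 0.07964593119006613 pin in tool [-0.00299114 -0.05538922] (nominal -.0235,.085) force tool [ 0.33578016  0.25782583 -0.58678345]
wrist lever 1.3217869852693664 r 0.0866638999711246 274
scene lever 1.2033580834124724 r 0.0805311525945161 49
[ 0.5845493  -0.32948002  0.23842754] [ 0.45837508  0.88875732 -0.00164729] [0.51035906 0.49010192 0.38056615]
y 0.07 [(np.float64(0.033), 267), (np.float64(0.035), 139), (np.float64(0.005), 92), (np.float64(0.0065), 61)]
y 0.05 [(np.float64(0.033), 273), (np.float64(0.0355), 139), (np.float64(0.005), 87), (np.float64(0.0065), 59)]
y 0.03 [(np.float64(0.033), 276), (np.float64(0.0355), 139), (np.float64(0.005), 85), (np.float64(0.0065), 54)]
y 0.015 [(np.float64(0.033), 266), (np.float64(0.0055), 215), (np.float64(0.0355), 143), (np.float64(0.001), 73)]
end [(np.float64(0.0795), 205), (np.float64(0.082), 103), (np.float64(0.09), 73), (np.float64(0.092), 73)]
```

The rail's edges run parallel at x = 0.005 and 0.033, its square end is at y = 0.0795, and the lever stays at about 1.3 rad, past the 1.2 rad contact. Nothing is touching the gripper, so I'm handing in.

```bash
python3 -c "
from station import robot
print(robot.finish_job())"
```

```text
the job is handed in; nothing more can be done
None
```

I laid the crooked rail (the middle one) flat in the jig against the fence and end stop, swung the cam lever tight to about 1.3 rad and handed the job in at about 26 s; no verdict came back, and the cam's force on the rail was not measured directly (the knob pushed back with about 15 N).

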